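# Seat the setting block in the indicator stand and latch it

## Robot

A 6-joint arm with a two-finger parallel gripper is mounted at the origin on a cart in front of the work surface, level with it; the furniture and walls round the work are solid. World frame = base frame: x ahead of the robot, y to its left, z up, the work surface at z = 0. Lengths are in mm, angles in rad, forces in N, time in s.
With the tool pointing down it reaches from about 350 to 875 mm from the base axis. Payload 4.2 kg.
Tool frame: the origin (TCP) lies midway between the tips of the shut fingers; the grasp point (between the pads) lies arm.grip_depth behind it (arm.grip_depth is the distance from the TCP to the grasp point, in mm); z points along the fingers, y is the direction in which the jaws open and shut (so a half turn about z gives the same grasp; the last joint's range is limited). The gripper opens to 85 mm and grips with 20 to 120 N. Pads are 22 mm wide; open, the fingers measure 114 mm over their backs; the gripper's body (76 mm by 85 mm) begins 54 mm behind the grasp point. The pads swing forward as they close: fully open they stand 13 mm farther back than shut.
Start: joints at [1.538, 0.385, 0.008, 0, -1.194, -0.259], TCP at [179.766, 598.568, 231.312] pointing down, gripper open.
Joint ranges: [-3.14, 3.14], [-1.21, 2.06], [-1.07, 1.41], [-3.16, 2.05], [-2.99, -0.16], [-3.1, 3.1]. Speed limits (rad/s): [2.79, 2.79, 3.14, 3.14, 3.14, 3.14].

## Interface

Orientations are given as a unit quaternion [x, y, z, w].
In Python, from bench import arm gives the robot as it stands.
- The arm moves only by the tool play_rows, never from a script. Its argument "motion" is one flat list of numbers, 7 for each row, row after row: the opening in per cent of the stroke, from 0 (shut) to 100 (fully open), then the shift along the world's x, y, z in cm, then the turn, a rotation vector about the world's x, y, z in degrees. A call has 1 to 5 rows; each row is the pose to reach, as a shift and turn from the pose commanded when the call began; what a row does not reach only later rows make up. A row lasts 1/8 s, in which the tool goes at most 62.5 mm and 10.7 degrees, less where a joint would pass 70% of its speed; a pose out of reach is approached as far as the arm can. A call with a gripper value outside its range is refused whole. The fingers move at their own pace and stop on an object; the grip force is fixed at half the most. Time passes only in rows, so rows that repeat a pose let the fingers close. It gives the time, the measured TCP pose, the force and the opening at its end, in the units of the state.
- arm.read_state(): the state, without advancing time (a new reading comes with each control period).
- arm.get_image(name): name is "scene" or "side" or "wrist"; returns (picture, depth): 420x560x3 uint8, red, green, blue; 420x560 float32, mm along the optical axis (not along the pixel's ray), 0 where there is no reading.
- arm.camera_info(name): a dict with "fovy" (degrees; the focal length in pixels is half the picture's height over the tangent of half this angle, whatever the lens; pixels are square), "cx", "cy" (the principal point, pixels), "R" (3x3) and "t" (3): a world point X has camera coordinates R X + t. Camera axes: x right, y down, z forward; pixel columns grow to the right and rows downward; lengths in mm; the calibration is good to about 2 mm. A picture is of the moment at which its call begins: read the wrist's pose just before it. camera_info takes no time and is no camera call; for the wrist camera it gives the pose at the moment of the call.
- arm.job_done(): hands the job in, once; it reports no verdict.
Trained networks look in the newest picture that a camera, given by its name, has taken for a name from the list of things; names that differ only in an ending like _2 or _b are one class to them, and where a whole thing is asked for, a point or a joint stands for the part that bears it (a point fixed in the world has none). Each returns a list of dicts, best first, with "confidence" (0 to 1); they miss things now and then, are a little off and sometimes report something else, mostly with a low value. They report only what shows in the picture. A call takes as long as a camera call. They do not tell look-alikes from the thing itself.
- arm.outline_of(thing, camera): "mask" (420x560 bool, what is visible of it) and "extent" ([left, top, width, height] in pixels, round what is visible of it).
- arm.place_of(thing, camera): "uv" ([column, row] in pixels: a listed point, or the origin of a listed thing).
The state is a dict: "clock": time; "joints": joint angles; "joint_vel": joint speeds; "joint_efforts": joint torques, N m; "position": TCP position; "ee_rot": TCP orientation; "contact_force": force on the tool from outside, world axes, zero at the start; "wrist_torque": the same for the moment, N m; "gripper_width": finger opening in mm.
Only numpy, scipy, OpenCV 4.12 (cv2) and the standard library are available. Lean on these libraries where they do the work, as an engineer would, in place of code of your own. Each camera call takes 0.05 s, during which the arm holds its last target.

## Task

Get the indicator stand ready for zeroing: push the steel setting block sideways until it lies flat against the stand's long rail while it is still out on the open part of the plate, slide it along the rail into the corner until it is fully home against the end stop, then swing the latch arm all the way shut behind it. Only push with the fingers: do not lift or tip the block. Leave the roll of tape, the little cup and the red screwdriver where they are.

Things in the scene. Friction and masses are not known exactly. Their poses are not given: they have to be found in the camera images.
- stand: Indicator stand fixed to the bench: grey aluminium plate, top at z 10 mm, x -38 to 50, y -105 to 62 (mm in its frame: origin on the bench, z up, y along the rail towards the end stop, roughly away from the robot, x across the plate away from the rail). Rail: steel bar along the plate's left side, guiding face at x -22 (looks to +x), y -100 to 58, 12 wide, top at z 24. Friction of all about 0.6.
- home (a point): Where the block's origin is when home in the corner, touching rail and end stop: x -9.5, y 25, z 10 mm in the stand's frame; axes as the stand's. End stop: steel bar, face at y 45 (looks to -y), x -34 to 27, top at z 30; round indicator behind it, to y 112, top at z 31. Cheek: steel bar, x 7 to 27, y 16 to 45, top at z 24. Rail, stop and cheek form the pocket, 29 mm wide, open to -y.
- block: Ground steel setting block, 25 (its x) x 40 (its y) x 18 mm (z), about 0.16 kg, loose on the plate at the open end (away from the stop), clear of the rail and turned up to 20 degrees from it; its long side belongs along the rail. Origin: centre of its underside. (Trays of camera modules stand close to the left of the stand, up to about 160 mm high.)
- latch (a joint): Swing latch: dark steel arm, 38 mm from its upright pivot (x 22, y -1.5 mm in the stand's frame) to the tip, 10 wide, z 13 to 22. 0 rad = shut: the arm points to the stand's -x, across behind the home block (1.5 mm play). Grows as it opens, towards -y, then back to +x; stops at 0 and 2.5. Starts at 1.95 to 2.35, beside the block's way; stiff (0.75 N at the knob), stays where left.
- latch_knob (a point): Top centre of the round black knob near the latch arm's tip, 37 mm above the bench, 30 mm from the pivot; the knob is 11 mm across and straight for 11 mm down from its top.
- plunger (a joint): The indicator's sprung plunger, 5 mm across, which sticks 4 mm out of the end stop's face at x -9.5, z 19 mm in the stand's frame. 0 m = fully out; 0.004 when the block touches the stop. Its spring pushes with 0.15 to 0.35 N, less than the block's friction on the plate.
- tape: Roll of amber tape, 60 mm across, 18 mm high, loose on the bench; origin under its centre. Leave it.
- parts_cup: Little dark cup with brass parts in it, 56 mm across, 27 mm high, loose on the bench; origin under its centre. Leave it.
- driver_red: Screwdriver with red handle, 172 mm long, 24 mm thick, loose on the bench, lying roughly along the robot's y; origin near its middle. Leave it.
Not all that is in view belongs to the job. There is more than one size of the block; the one meant has the size given above.

How it is judged (in metres and radians):
On the way, in this order (a step that is already met when the one before it is completed fails the run):
1. the block lies flat against the rail, still at least 30 mm short of home (x of block in the frame of home below 0.002 m and angle between the y axis of block and the y axis of stand, either way round below 0.07 rad and y of block in the frame of home below -0.03 m), for 0.1 s.
2. the block is home in the corner (x of block in the frame of home below 0.0025 m and y of block in the frame of home above -0.0025 m and angle between the y axis of block and the y axis of stand, either way round below 0.07 rad), for 0.1 s.
3. the latch is shut behind it (value of joint latch below 0.1 rad), for 0.1 s.
At the end, for the whole second after the job is handed in: The block lies flat in the corner, within 2.5 mm of the rail and of the end stop and within 4 degrees of square, pressing the plunger in by more than 1 mm; the latch is shut to within 0.1 rad; all at rest (all of step 2 and distance between block and home below 0.0045 m and angle between block's own z axis and vertical below 0.06 rad and value of joint plunger above 0.001 m and value of joint latch below 0.1 rad and linear speed of block below 0.01 m/s); the robot touches nothing.
It fails at once if the block is lifted off the plate or tipped (z of block in the frame of stand above 0.016 m or angle between block's own z axis and vertical above 0.25 rad).
It fails at once if a bystander is moved more than 15 mm (distance of any of tape, parts_cup, driver_red from where it was at the start of the episode above 0.015 m).
It also fails if it takes over 67 s, if anything falls off the work surface, if the arm or the gripper's body presses on something with over 40 N, if the wrist force passes 120 N, or if a joint passes its speed limit or range.

## Working session

There is one attempt and no reset: what is moved stays moved. The work goes in short steps, Python scripts to look and compute and a tool call to move; the robot and the scene stay as the last step left them, time stands still between calls to the robot, and variables do not carry over. Pictures are saved under pics/ and viewed, and the job is handed in when it is done.

Besides the shell and the picture viewer there is one more tool, called after "Request:" by a JSON object that holds its "method" and its "body", one argument or row to a line. play_rows: Moves the arm, as the interface text tells. Its arguments: {"type":"object","properties":{"motion":{"type":"array","items":{"type":"number"}}},"required":["motion"]}

```bash
ls; mkdir -p pics
cat > h.py <<'E'
import numpy as np, cv2
from bench import arm
def snap(n,f=None):
    im,d=arm.get_image(n); ci=arm.camera_info(n)
    if f: cv2.imwrite('pics/'+f,im[:,:,::-1])
    return im,d,ci
def foc(ci,h=420): return h/2/np.tan(np.radians(ci['fovy'])/2)
def ray(ci,u,v):
    f=foc(ci);R=np.array(ci['R']);t=np.array(ci['t'])
    c=-R.T@t; d=R.T@np.array([(u-ci['cx'])/f,(v-ci['cy'])/f,1.]); return c,d
def onz(ci,u,v,z):
    c,d=ray(ci,u,v); return c+d*(z-c[2])/d[2]
def proj(ci,X):
    f=foc(ci);p=np.array(ci['R'])@np.array(X,float)+np.array(ci['t']); return f*p[0]/p[2]+ci['cx'],f*p[1]/p[2]+ci['cy']
E
python3 - <<'E'
from h import *
s=arm.read_state();print({k:np.round(v,3) for k,v in s.items()},arm.grip_depth)
for n in ['scene','side','wrist']:
    im,d,ci=snap(n,n+'0.png'); print(n,{k:np.round(v,3).tolist() for k,v in ci.items() if k!='x'})
    for th in ['stand','block','latch_knob','home','latch','tape','parts_cup','driver_red']:
        try:
            print(th,[(np.round(o['uv'],1).tolist(),round(o['confidence'],2)) for o in arm.place_of(th,n)])
        except Exception as e: print(th,e)
E
```

```text
pics
{'clock': np.float64(0.0), 'joints': array([ 1.538,  0.386,  0.007, -0.   , -1.194, -0.259]), 'joint_vel': array([-0.001, -0.   ,  0.   , -0.002,  0.   ,  0.002]), 'joint_efforts': array([-1.0000e-03, -3.9229e+01,  1.8840e+01,  4.1860e+00, -5.0000e-03,
       -0.0000e+00]), 'position': array([179.596, 598.038, 230.208]), 'ee_rot': array([ 0.989, -0.145, -0.   ,  0.001]), 'contact_force': array([ 0.169, -0.077, -0.569]), 'wrist_torque': array([ 0.042,  0.02 , -0.091]), 'gripper_width': np.float64(85.193)} 18.700000000000003
scene {'fovy': 54.387, 'cx': 281.899, 'cy': 208.519, 'R': [[-0.724, -0.69, 0.015], [-0.422, 0.426, -0.8], [0.546, -0.585, -0.6]], 't': [365.692, 244.211, 659.445]}
stand [([191.3, 248.2], 0.64), ([302.9, 257.2], 0.37), ([323.3, 229.8], 0.26)]
block [([223.2, 247.4], 0.83), ([266.2, 285.5], 0.43)]
latch_knob [([211.8, 230.4], 0.61)]
home [([179.7, 242.7], 0.69)]
latch it knows: block, driver_red, home, latch_knob, parts_cup, stand, tape
tape [([323.4, 232.6], 0.62)]
parts_cup [([305.3, 259.1], 0.62), ([364.6, 213.7], 0.43), ([213.8, 227.1], 0.22)]
driver_red [(
[... 160 characters left out ...]
: [-471.635, 85.634, 1149.285]}
stand [([312.5, 189.9], 0.9)]
block [([237.8, 197.6], 0.59), ([290.2, 191.7], 0.47)]
latch_knob [([309.0, 184.3], 0.67)]
home [([322.9, 182.6], 0.96), ([239.5, 221.1], 0.36)]
latch it knows: block, driver_red, home, latch_knob, parts_cup, stand, tape
tape [([247.0, 243.9], 0.85)]
parts_cup [([240.8, 221.0], 0.86)]
driver_red [([239.0, 286.2], 0.94)]
wrist {'fovy': 65.64, 'cx': 277.994, 'cy': 207.509, 'R': [[-0.289, -0.957, -0.0], [-0.913, 0.275, 0.302], [-0.289, 0.087, -0.953]], 't': [625.769, -40.139, 379.866]}
stand []
block []
latch_knob []
home []
latch it knows: block, driver_red, home, latch_knob, parts_cup, stand, tape
tape []
parts_cup []
driver_red []
```

View pics/scene0.png

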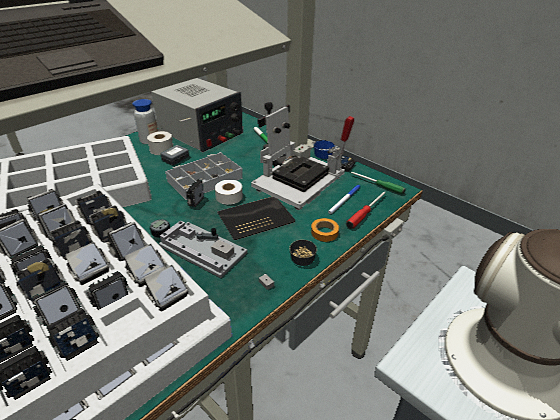

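View pics/side0.png

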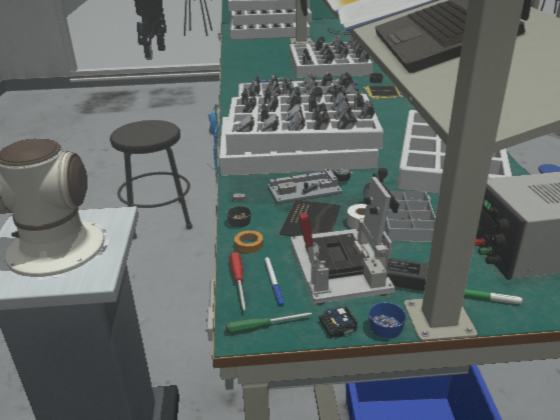

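View pics/wrist0.png

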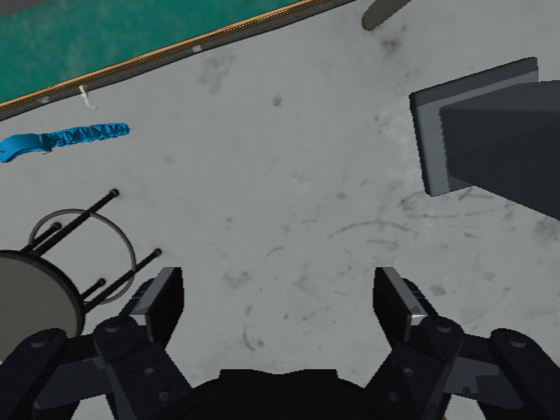

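Run:
```python
import cv2
a=cv2.imread('pics/scene0.png')[190:330,130:390];cv2.imwrite('pics/sc_crop.png',cv2.resize(a,None,fx=3,fy=3,interpolation=2))
a=cv2.imread('pics/side0.png')[130:310,200:400];cv2.imwrite('pics/sd_crop.png',cv2.resize(a,None,fx=3.3,fy=3.3,interpolation=2))
```

```text
(no output)
```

View pics/sc_crop.png

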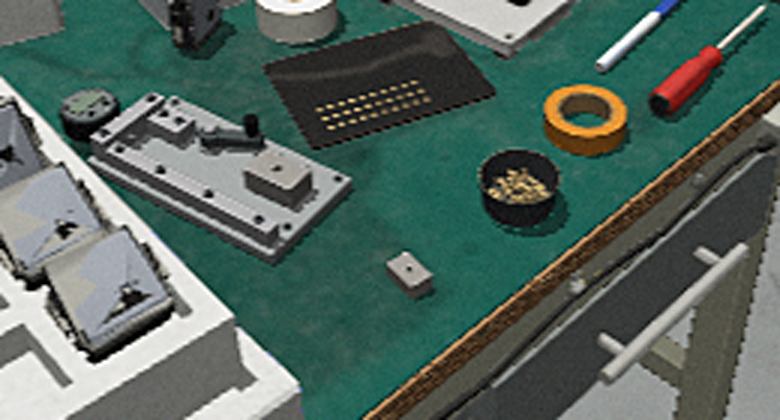

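View pics/sd_crop.png

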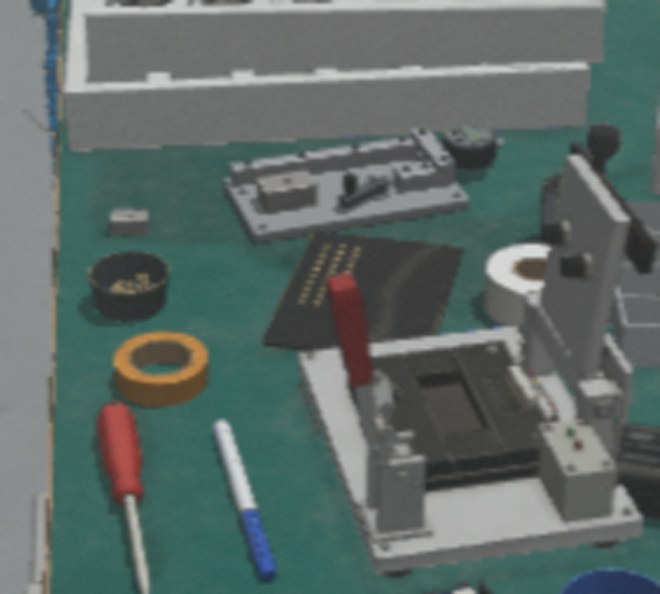

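Candidates for the block: the larger grey block on the stand's plate (scene 223,247; side 290,192), and a smaller look-alike loose on the bench (scene 266,282; side 238,198). I choose the one on the plate. The stand, latch knob (scene 213,231), cup and tape are all visible, and the trays stand left of the rail.

Run:
```python
from h import *
a=arm.camera_info('scene');b=arm.camera_info('side')
def tri(p,q):
    c1,d1=ray(a,*p);c2,d2=ray(b,*q)
    A=np.stack([d1,-d2],1);x=np.linalg.lstsq(A,c2-c1,rcond=None)[0]
    P=c1+d1*x[0];Q=c2+d2*x[1];return np.round((P+Q)/2,1),round(np.linalg.norm(P-Q),1)
print('block',tri((223.2,247.4),(290.2,191.7)),onz(a,223.2,247.4,10))
print('knob',tri((211.8,230.4),(309,184.3)))
print('home',tri((179.7,242.7),(322.9,182.6)),onz(a,179.7,242.7,10),onz(b,322.9,182.6,10))
print('stand',tri((191.3,248.2),(312.5,189.9)))
print('small',tri((266.2,285.5),(237.8,197.6)))
for n,p,q in [('tape',(323.4,232.6),(247,243.9)),('cup',(305.3,259.1),(240.8,221)),('drv',(365.5,212.6),(239,286.2))]: print(n,tri(p,q))
# plate corners by depth/plane z=10 (crop px->scene)
for u,v in [(353,183),(272,258),(90,163),(160,95)]: print(np.round(onz(a,130+u/3,190+v/3,10),1))
```

```text
block (array([523.3, 157.6,  12.7]), np.float64(0.6)) [525.28587991 155.90211286  10.        ]
knob (array([567.1, 152.3,  31.5]), np.float64(4.8))
home (array([610.5, 206.8,   4.2]), np.float64(4.4)) [601.47357519 210.42063146  10.        ] [610.73428999 199.23517359  10.        ]
stand (array([584.6, 194.6,  -5.9]), np.float64(1.9))
small (array([393.7, 162.3,   1.8]), np.float64(3.3))
tape (array([411.3, -35.7,   1.7]), np.float64(2.3))
cup (array([ 3.941e+02,  5.380e+01, -1.000e-01]), np.float64(12.2))
drv (array([ 390.3, -169. ,   -3.5]), np.float64(1.4))
[481.1 127.7  10. ]
[466.1 211.5  10. ]
[626.4 242.1  10. ]
[654.4 163.5  10. ]
```

Run:
```python
from h import *
from scipy.spatial.transform import Rotation as Ro
s=arm.read_state();ci=arm.camera_info('wrist');R=np.array(ci['R']);c=-R.T@np.array(ci['t'])
T=Ro.from_quat(s['ee_rot']).as_matrix()
print(c,T,'tool off',T.T@(c-s['position']),'cam axes in tool',(T.T@R.T).round(3))
# heights left of the stand
im,d,_=snap('scene');a=arm.camera_info('scene');
f=foc(a);R=np.array(a['R']);t=np.array(a['t'])
v,u=np.mgrid[0:420,0:560];P=np.stack([(u-a['cx'])/f*d,(v-a['cy'])/f*d,d],-1);W=(P-t)@R
np.save('sceneW.npy',W)
ok=(d>0)&(W[...,0]>380)&(W[...,0]<720)&(W[...,1]>40)&(W[...,1]<400)
# max-height map, 20mm cells
g=np.full((18,18),-1.)
for x,y,z in W[ok]:
    i=int((x-380)//20);j=int((y-40)//20)
    if i<18: g[i,j]=max(g[i,j],z)
print('cols y from 40 step20; rows x from 380');print(g.round().astype(int)[:, :])
```

```text
[253.91866387 576.97755346 374.31516451] [[ 9.57749653e-01 -2.87603202e-01 -1.44724109e-06]
 [-2.87603202e-01 -9.57749653e-01 -6.36628381e-06]
 [ 4.44868956e-07  6.51353728e-06 -1.00000000e+00]] tool off [  77.25079864   -0.65852578 -142.99956238] cam axes in tool [[-0.001 -0.953 -0.302]
 [ 1.    -0.001 -0.   ]
 [ 0.    -0.302  0.953]]
cols y from 40 step20; rows x from 380
[[ 17  24  28   3   4  14  14   3   3   3   3   3  57 113 113 113 112 113]
 [ 27  27  26   3   4  15  14   3   3   4   3  -1  57 121 129 128 126 112]
 [ 27  28   3   3   3   3   3   3   3   3   3  -1  -1 127 139 139 139 112]
 [  3   3   2   3   3   3   3   3   2   3   3  -1 109 112  -1  -1 138 113]
 [  3   3   3   4   4   9  11  25  26   3   3  -1 111 122 125 125 122 144]
 [ 11   3   3   3  13  30  31  25  28   3   3  -1 112 139 139 139 138 142]
 [ 14  14  13   3  13  30  31  31  27  13   4  -1 112 138 139 140 138 112]
 [ 14  15  14  13  14  30  31  30  28  25   2  -1 112 112 117 115 114 117]
 [ 14  13  14  13  12  39  24  14  27  26   2  -1 111 141 143 145 132 134]
 [ 13  13  13  13   3  40  29  23  27  28   2  -1 112 143 145 146 137 139]
 [ 13  13  13  12   2  12  29  25  26  27   2  -1 112  -1  -1 110 112  -1]
 [ 13  13  13   3   3  12  27  30  26  32   9  -1 112 150 152 138 130 137]
 [ 26  13  13   4   2  12  30  34  33  33  13  -1 113 148 151 143 143 143]
 [ 33   3   3   4   3  11  28  -1  35  34  26  -1 112 139 138 139 141 140]
 [ 32   2   2   3   3   3   2   2  33  33  23  -1 113 126 129 129 118 124]
 [ 33  15  52  53   3   3   3   2  -1   2  -1  -1 130 140 140 138 145 146]
 [ 33  54  54  54   3   3   3   3   3   2  -1  -1 112 139 138 142 144 144]
 [ -1  -1  -1  -1  -1  -1  -1  -1  -1  -1  -1  -1  -1  -1  -1  -1  -1  -1]]
```

Request:
{"method": "play_rows", "body": {
  "motion": [100,5,-4,5,0,0,5,100,10,-9,7,0,0,11,100,15,-15,7,0,0,18,100,20,-21,7,0,0,24,100,25,-27,7,0,0,29]
}}

```text
clock: 1.88
position: [383.4, 383.5, 300.8]
ee_rot: [0.994, 0.109, 0.0, -0.0]
contact_force: [0.7, 0.9, -0.1]
gripper_width: 85.5
```

Request:
{"method": "play_rows", "body": {
  "motion": [100,5,-6,0,0,0,0,100,10,-12,-2,0,0,0,50,13,-15,-4,0,0,0,0,13,-15,-6,0,0,0,0,13,-15,-6,0,0,0]
}}

```text
clock: 2.5
position: [512.0, 233.2, 238.0]
ee_rot: [0.994, 0.106, -0.002, 0.001]
contact_force: [-1.0, 0.5, 0.3]
gripper_width: 32.2
```

Run:
```python
from h import *
s=arm.read_state();print(s['clock'],s['position'],s['joints'].round(3) if hasattr(s['joints'],'round') else s['joints'],s['ee_rot'])
im,d,ci=snap('wrist','w1.png');np.savez('w1.npz',im=im,d=d,**{k:np.array(v) for k,v in ci.items()})
for th in ['stand','block','latch_knob','home']: print(th,[(np.round(o['uv'],1).tolist(),round(o['confidence'],2)) for o in arm.place_of(th,'wrist')])
```

```text
2.5 [511.95236273 233.16404595 238.01186588] [ 7.150e-01  2.760e-01 -1.340e-01 -1.000e-03 -1.166e+00  1.067e+00] [ 0.99441573  0.10550289 -0.00223344  0.00122877]
stand [([321.2, 120.6], 0.68)]
block [([334.7, 184.7], 0.7), ([314.6, 270.9], 0.4)]
latch_knob [([362.9, 148.0], 0.64)]
home [([319.1, 93.7], 0.72)]
```

View pics/w1.png

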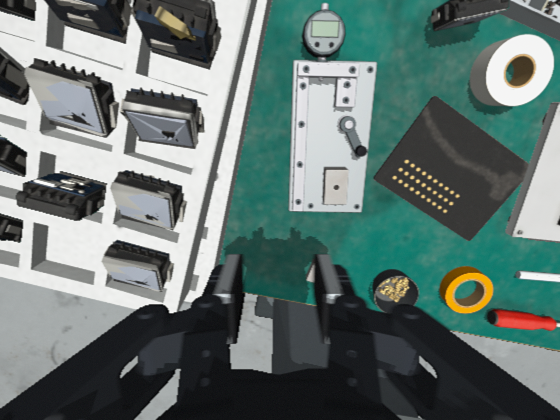

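The block on the plate sits at (336,185), the latch knob at (361,150), rail along the plate's left, indicator at top. The small look-alike is half hidden by the finger at (314,270).

Request:
{"method": "play_rows", "body": {
  "motion": [0,0.5,-3,-3,0,0,0,0,1,-6,-8,0,0,0,0,1,-6,-8,0,0,0,0,1,-6,-8,0,0,0]
}}

```text
clock: 3.25
position: [523.4, 176.3, 162.0]
ee_rot: [0.994, 0.108, 0.002, -0.0]
contact_force: [0.4, 0.1, 0.1]
gripper_width: -0.1
```

Run:
```python
from h import *
s=arm.read_state();print(s['clock'],s['position'],s['gripper_width'])
im,d,ci=snap('wrist','w2.png');np.savez('w2.npz',im=im,d=d,**{k:np.array(v) for k,v in ci.items()})
for th in ['stand','block','latch_knob','home']: print(th,[(np.round(o['uv'],1).tolist(),round(o['confidence'],2)) for o in arm.place_of(th,'wrist')])
```

```text
3.25 [523.38813655 176.32010151 161.96621859] -0.07061934700894024
stand [([270.4, 129.6], 0.81)]
block [([285.2, 200.6], 0.81)]
latch_knob [([316.5, 165.6], 0.76)]
home [([259.0, 94.6], 0.62)]
```

View pics/w2.png

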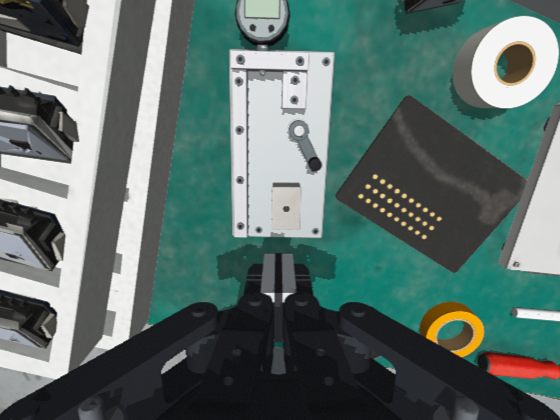

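Run:
```python
import cv2
a=cv2.imread('pics/w2.png')[30:250,215:345];cv2.imwrite('pics/w2c.png',cv2.resize(a[100:],None,fx=6,fy=5*1.0,interpolation=2)[:600])
cv2.imwrite('pics/w2d.png',cv2.resize(a[:118],None,fx=5,fy=5,interpolation=2))
cv2.imwrite('pics/w2c.png',cv2.resize(a[100:],None,fx=5,fy=5,interpolation=2))
```

```text
(no output)
```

View pics/w2c.png

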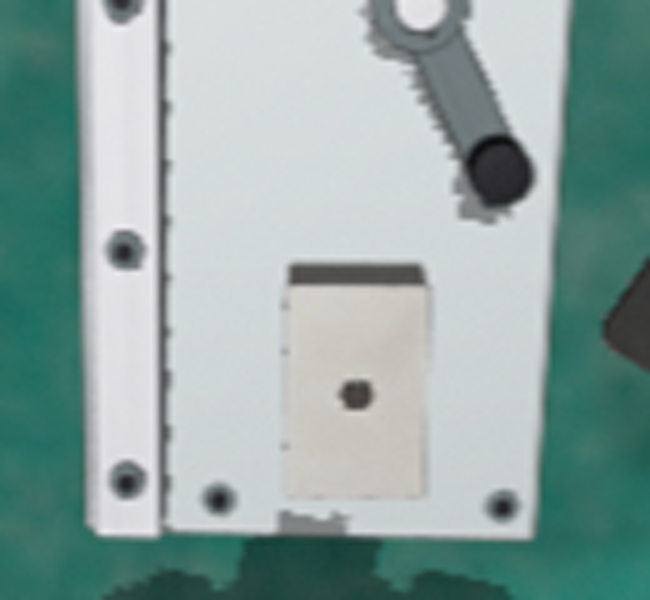

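View pics/w2d.png

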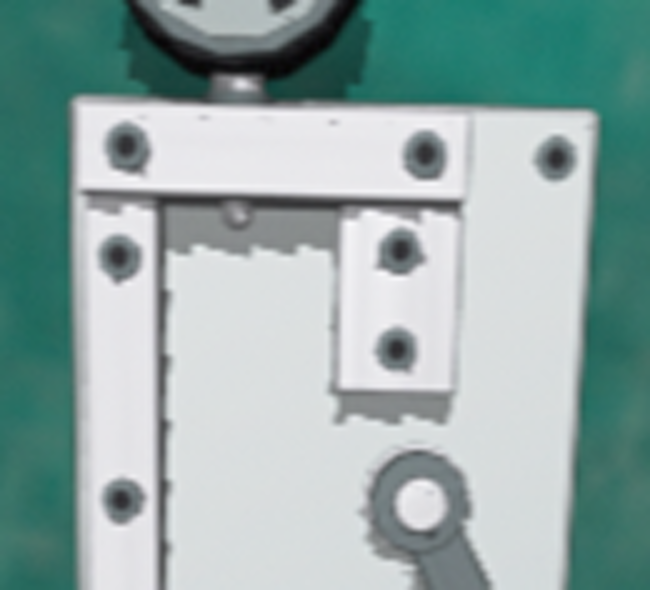

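```bash
cat > fit.py <<'E'
from h import *
from scipy.optimize import least_squares
def st2w(p,X):
    X=np.array(X,float);c,s=np.cos(p[2]),np.sin(p[2])
    # stand y axis at angle p[2] from world x ; stand x axis = y rotated -90
    ey=np.array([c,s]);ex=np.array([s,-c])
    return np.array([*(p[:2]+X[0]*ex+X[1]*ey),X[2]])
def w2st(p,W):
    c,s=np.cos(p[2]),np.sin(p[2]);d=np.array(W[:2])-p[:2];return np.array([d@[s,-c],d@[c,s]])
E
python3 - <<'E'
from fit import *
z=np.load('w2.npz');ci={k:z[k] for k in('fovy','cx','cy','R','t')}
C=lambda u,v:(215+u/5-.4,130+v/5-.4); D=lambda u,v:(215+u/5-.4,30+v/5-.4)
pts=[((50,-105,10),C(535,537)),((50,62,10),D(598,113)),((-22,-100,24),C(160,536)),((-34,-100,24),C(92,537)),((-34,45,30),D(80,190)),((27,45,30),D(463,200)),((7,16,24),D(338,390)),((27,16,24),D(453,390)),((22,-1.5,22),D(420,503))]
def res(p): return np.concatenate([np.array(proj(ci,st2w(p,X)))-uv for X,uv in pts])
r=least_squares(res,[580,195,.2],loss='soft_l1');p=r.x
print(p,np.degrees(p[2]));print(res(p).reshape(-1,2).round(1).tolist())
np.save('p.npy',p)
kn=onz(ci,*C(501,170),37);k=w2st(p,kn);print('knob',kn,k,np.arctan2(-(k[1]+1.5),-(k[0]-22)),np.hypot(k[0]-22,k[1]+1.5))
bc=[w2st(p,onz(ci,*C(u,v),28)) for u,v in [(283,497),(426,497),(428,284),(286,284)]];print('block',np.round(bc,1).tolist())
b=np.array(bc);print('centre',b.mean(0),'world',st2w(p,[*b.mean(0),28]))
e=b[2]+b[3]-b[0]-b[1];print('yaw rel stand (ccw)',np.degrees(np.arctan2(-e[0],e[1])))
print('home w',st2w(p,[-9.5,25,10]))
# stand from scene/side check
for n in('scene','side'):
    c2=arm.camera_info(n);print(n,'home proj',proj(c2,st2w(p,[-9.5,25,10])),'knob',proj(c2,kn),'block',proj(c2,st2w(p,[*b.mean(0),10])))
# depth check
d=z['d']
R=ci['R'];t=ci['t'];f=foc(ci)
for n,(u,v) in dict(plate=(275,150),rail=(240,180),block=(280,195),knob=(315,164)).items():
    dd=d[v,u];P=np.array([(u-ci['cx'])/f*dd,(v-ci['cy'])/f*dd,dd]);print(n,((P-t)@R).round(1))
E
```

```text
[5.80658957e+02 1.94886627e+02 1.88843473e-01] 10.81993398399818
[[-0.2, 1.0], [0.5, -1.3], [-0.1, 0.1], [0.7, -0.4], [-0.6, -0.0], [0.7, 0.2], [-1.0, 0.1], [0.2, 0.8], [-0.3, -0.5]]
knob [560.41472346 154.35720785  37.        ] [ 36.00857826 -27.49263773] 2.0651117016964133 29.527232875083065
block [[0.9, -90.0], [27.0, -89.3], [25.5, -49.4], [0.6, -50.0]]
centre [ 13.4878511  -69.65547346] world [514.77379898 168.56262519  28.        ]
yaw rel stand (ccw) 1.2631930400548363
home w [603.4311377  208.91081284  10.        ]
scene home proj (np.float64(179.7535670649169), np.float64(241.92400898140565)) knob (np.float64(211.98055307416382), np.float64(229.4410254564784)) block (np.float64(221.7259763230423), np.float64(252.82237006379182))
side home proj (np.float64(319.4388451246648), np.float64(180.97030027985204)) knob (np.float64(305.45004975595464), np.float64(182.75410710371597)) block (np.float64(286.2072609711438), np.float64(190.80115983071013))
plate [561.  188.5  11.4]
rail [530.8 213.3  25.9]
block [525.7 176.2  28.7]
knob [560.4 154.4  38.8]
```

Request:
{"method": "play_rows", "body": {
  "motion": [0,-0.2,-4,-2,0,0,-1.6,0,-0.2,-4,-6,0,0,-1.6,0,-0.2,-4,-11,0,0,-1.6,0,-0.2,-4,-14.6,0,0,-1.6,0,-0.2,-4,-14.6,0,0,-1.6]
}}

```text
clock: 4.12
position: [520.1, 135.2, 13.0]
ee_rot: [0.996, 0.093, -0.001, 0.001]
contact_force: [-0.7, -0.5, 0.6]
gripper_width: -0.0
```

Run:
```python
from fit import *
s=arm.read_state();p=np.load('p.npy');print(s['clock'],s['position'],w2st(p,s['position']),s['contact_force'])
im,d,ci=snap('wrist','w3.png')
im,d,ci=snap('scene');a=im[190:300,150:310,::-1];cv2.imwrite('pics/s3.png',cv2.resize(a,None,fx=5,fy=5,interpolation=2))
```

```text
4.125 [520.14970256 135.24874653  12.97905896] [ 47.21865662 -70.62892577] [-0.70937449 -0.51311761  0.61151084]
```

View pics/w3.png

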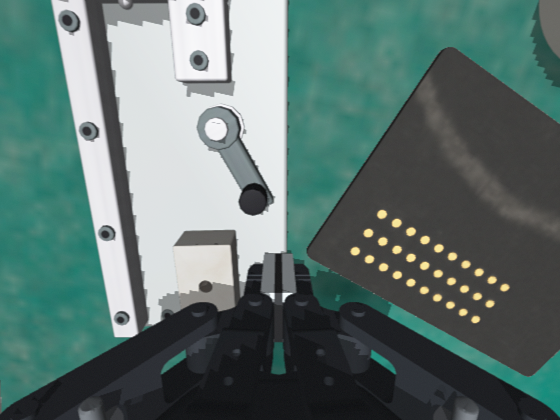

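View pics/s3.png

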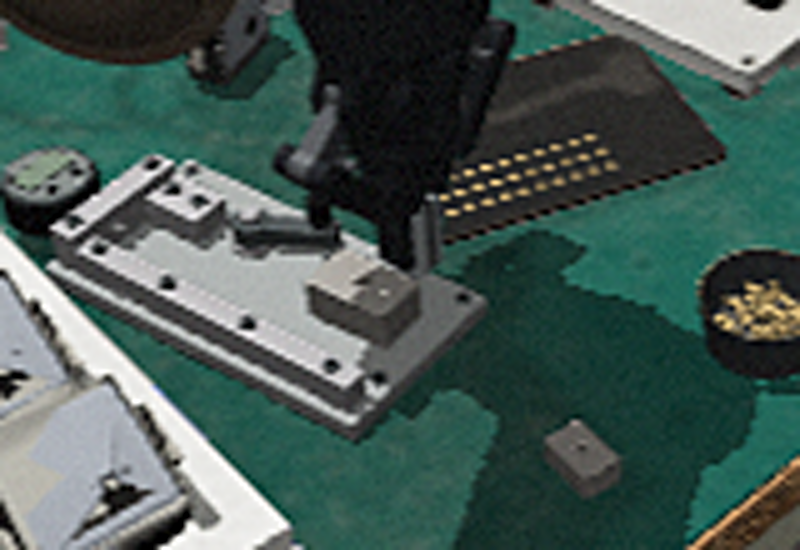

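Request:
{"method": "play_rows", "body": {
  "motion": [0,0,0.3,0.15,0,0,0,0,0,0.9,0.15,0,0,0,0,-0.15,1.4,0.15,0,0,0,0,-0.25,1.9,0.15,0,0,0,0,-0.35,2.4,0.15,0,0,0]
}}

```text
clock: 4.85
position: [517.1, 159.0, 16.5]
ee_rot: [0.996, 0.093, 0.0, 0.0]
contact_force: [1.8, -4.2, 6.3]
gripper_width: 0.0
```

```bash
cat > look.py <<'E'
from fit import *
import sys
n=sys.argv[1]
s=arm.read_state();p=np.load('p.npy');print(s['clock'],np.round(s['position'],1),w2st(p,s['position']).round(1),np.round(s['contact_force'],1))
im,d,ci=snap('wrist','w%s.png'%n);np.savez('w%s.npz'%n,im=im,d=d,**{k:np.array(v) for k,v in ci.items()})
E
python3 look.py 4
```

```text
4.85 [517.1 159.   16.5] [ 23.3 -69.1] [ 1.8 -4.2  6.3]
```

View pics/w4.png

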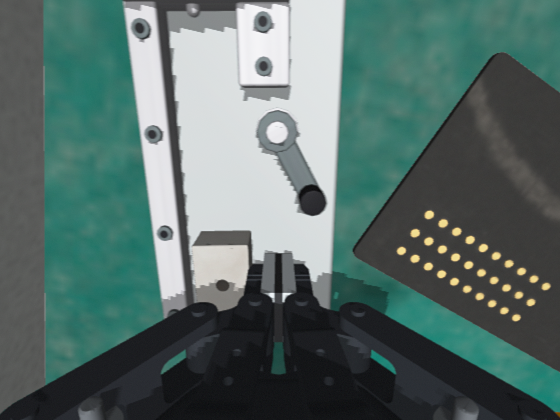

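```bash
cat > m.py <<'E'
from fit import *
import sys
n=sys.argv[1];z=np.load('w%s.npz'%n);ci={k:z[k] for k in('fovy','cx','cy','R','t')};p=np.load('p.npy')
for a in sys.argv[2:]:
    u,v,h=map(float,a.split(','));print(a,w2st(p,onz(ci,u,v,h)).round(1))
E
python3 - <<'E'
import cv2
a=cv2.imread('pics/w4.png')[215:325,150:300];cv2.imwrite('pics/w4c.png',cv2.resize(a,None,fx=5,fy=5,interpolation=2))
E
python3 m.py 4 193,248,28 251,248,28 187,225,24
python3 -c "
from bench import arm
print(arm.read_state()['contact_force'])"
```

```text
193,248,28 [-15.3 -51.9]
251,248,28 [ 10.3 -51.9]
187,225,24 [-18.2 -42.5]
[ 0.12484033 -3.88022301  5.49198223]
```

View pics/w4c.png

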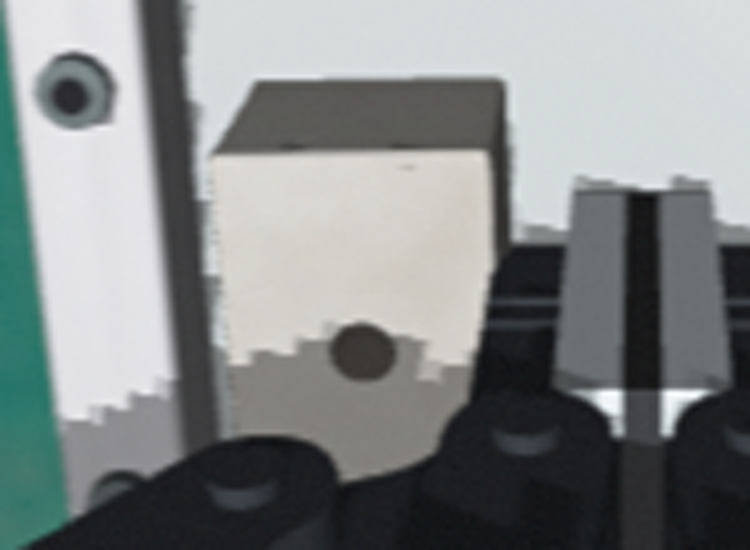

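Request:
{"method": "play_rows", "body": {
  "motion": [0,-0.04,0.2,0,0,0,0,0,-0.08,0.4,0,0,0,0,0,-0.12,0.6,0,0,0,0,0,-0.12,0.6,0,0,0,0]
}}

```text
clock: 5.4
position: [515.5, 164.3, 15.6]
ee_rot: [0.996, 0.093, -0.0, 0.001]
contact_force: [1.6, -5.0, 2.5]
gripper_width: 0.5
```

```bash
python3 look.py 5
python3 - <<'E'
import cv2
a=cv2.imread('pics/w5.png')[215:325,150:300];cv2.imwrite('pics/w5c.png',cv2.resize(a,None,fx=5,fy=5,interpolation=2))
E
```

```text
5.4 [515.5 164.3  15.6] [ 17.8 -69.7] [ 1.6 -5.   2.5]
```

View pics/w5c.png

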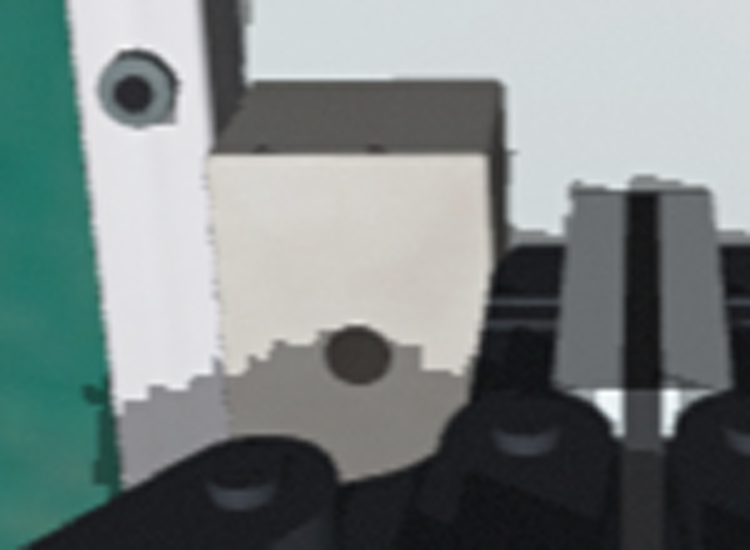

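Request:
{"method": "play_rows", "body": {
  "motion": [0,-0.02,0.12,0,0,0,0,0,-0.04,0.2,0,0,0,0,0,-0.04,0.2,0,0,0,0]
}}

```text
clock: 5.82
position: [515.3, 164.7, 15.8]
ee_rot: [0.996, 0.093, -0.001, 0.002]
contact_force: [4.6, -12.3, 2.8]
gripper_width: 0.3
```

```bash
python3 look.py 6
python3 - <<'E'
import cv2
a=cv2.imread('pics/w6.png')[215:325,150:300];cv2.imwrite('pics/w6c.png',cv2.resize(a,None,fx=5,fy=5,interpolation=2))
E
```

```text
5.825 [515.3 164.7  15.8] [ 17.4 -69.8] [  4.6 -12.3   2.8]
```

View pics/w6c.png

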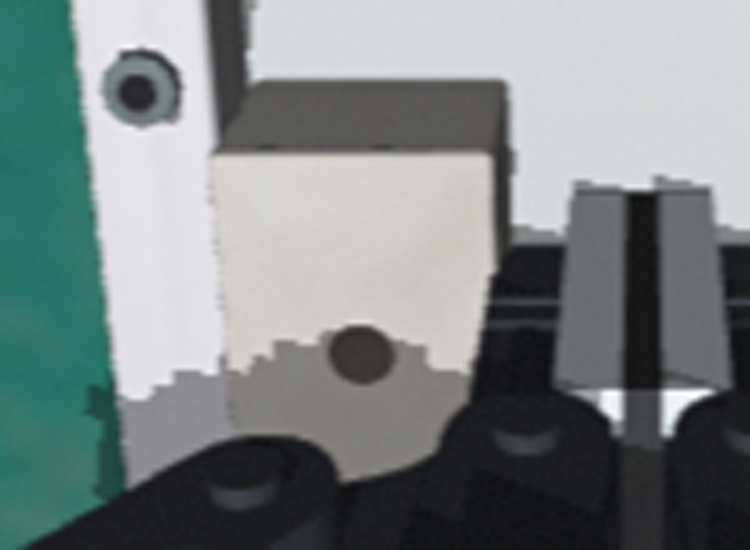

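Request:
{"method": "play_rows", "body": {
  "motion": [0,0.1,-0.6,0,0,0,0,0,0.2,-1.3,0,0,0,0,0,0.2,-1.3,3,0,0,0,0,-1,0,5,0,0,0,0,-4.2,1.5,5,0,0,0]
}}

```text
clock: 6.5
position: [474.7, 183.6, 67.3]
ee_rot: [0.996, 0.093, 0.002, -0.001]
contact_force: [-0.6, -0.1, -0.4]
gripper_width: 0.0
```

```bash
python3 look.py 7
```

```text
6.5 [474.7 183.6  67.3] [  -8.8 -106.2] [-0.6 -0.1 -0.4]
```

View pics/w7.png

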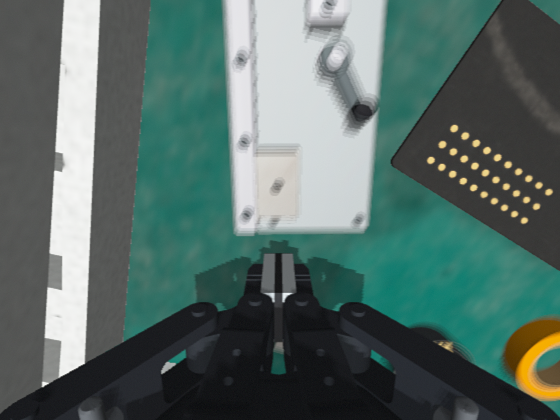

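Request:
{"method": "play_rows", "body": {
  "motion": [0,-0.1,-0.2,0,0,0,0,0,-0.1,-0.2,0,0,0,0]
}}

```text
clock: 6.8
position: [472.5, 180.0, 65.7]
ee_rot: [0.996, 0.093, 0.0, -0.0]
contact_force: [0.3, 0.2, 0.3]
gripper_width: -0.0
```

```bash
python3 look.py 8;python3 - <<'E'
import cv2
a=cv2.imread('pics/w8.png')[130:280,215:375];cv2.imwrite('pics/w8c.png',cv2.resize(a,None,fx=4,fy=4,interpolation=2))
E
```

```text
6.8 [472.5 180.   65.7] [  -5.7 -109. ] [0.3 0.2 0.3]
```

View pics/w8c.png

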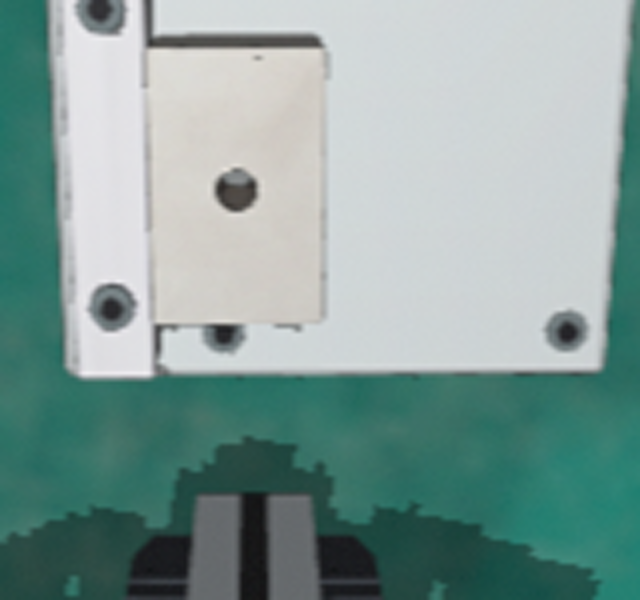

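```bash
python3 m.py 8 253.1,210.4,28 295.4,209.6,28 296,141,28 251.5,141,28 253.5,224,24
```

```text
253.1,210.4,28 [-20.7 -90.3]
295.4,209.6,28 [  3.9 -89.9]
296,141,28 [  3.8 -50.5]
251.5,141,28 [-20.5 -50.4]
253.5,224,24 [ -21.1 -100.3]
```

Request:
{"method": "play_rows", "body": {
  "motion": [0,0,0,-2,0,0,0,0,0,0,-4,0,0,0,0,0,0,-4.9,0,0,0,0,0,0,-4.9,0,0,0]
}}

```text
clock: 7.35
position: [472.3, 179.7, 16.2]
ee_rot: [0.996, 0.093, -0.001, 0.0]
contact_force: [-0.3, -0.2, 0.3]
gripper_width: -0.3
```

```bash
python3 look.py 9
```

```text
7.35 [472.3 179.7  16.2] [  -5.4 -109.3] [-0.3 -0.2  0.3]
```

View pics/w9.png

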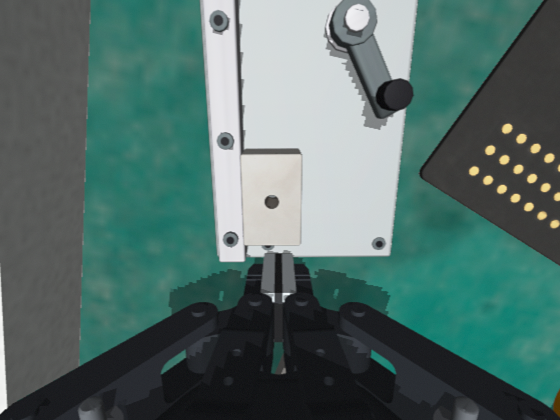

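Step 1 looks met: the block's left edge coincides with the rail (stand x −20.6 vs rail −21.1 measured), square within 1°. Now I'll push along the rail.

Request:
{"method": "play_rows", "body": {
  "motion": [0,0.7,0.2,-0.05,0,0,0,0,1.6,0.38,-0.05,0,0,0,0,2.55,0.56,-0.05,0,0,0,0,3.5,0.74,-0.05,0,0,0,0,4.4,0.92,-0.05,0,0,0]
}}

```text
clock: 8.02
position: [516.9, 189.4, 16.3]
ee_rot: [0.996, 0.093, -0.0, -0.0]
contact_force: [-1.5, 0.4, 1.5]
gripper_width: -0.6
```

```bash
python3 look.py 10
```

```text
8.025 [516.9 189.4  16.3] [ -6.5 -63.6] [-1.5  0.4  1.5]
```

View pics/w10.png

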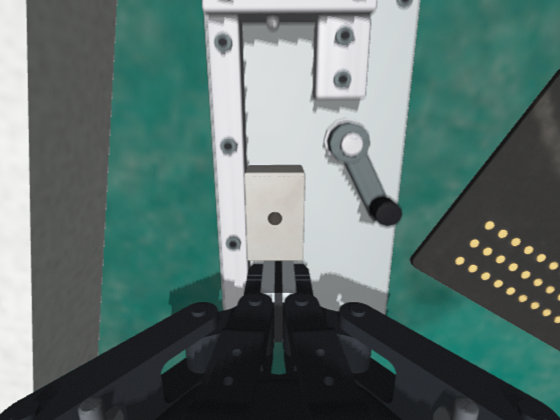

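```bash
python3 m.py 10 247,261,28 304,262,28 303,173,28 245,173,28 243,190,24
```

```text
247,261,28 [-21.3 -51.3]
304,262,28 [  4.2 -51.9]
303,173,28 [  2.9 -11.5]
245,173,28 [-20.8 -11.4]
243,190,24 [-22.3 -19.6]
```

Request:
{"method": "play_rows", "body": {
  "motion": [0,0.9,0.17,0,0,0,0,0,1.8,0.34,0,0,0,0,0,2.7,0.52,0,0,0,0,0,3.5,0.67,0,0,0,0,0,4.2,0.8,0,0,0,0]
}}

```text
clock: 8.7
position: [558.7, 197.3, 16.2]
ee_rot: [0.996, 0.093, -0.0, 0.0]
contact_force: [-0.4, -0.0, -1.0]
gripper_width: 0.1
```

```bash
python3 look.py 11
```

```text
8.7 [558.7 197.3  16.2] [ -6.5 -21.1] [-0.4 -0.  -1. ]
```

View pics/w11.png

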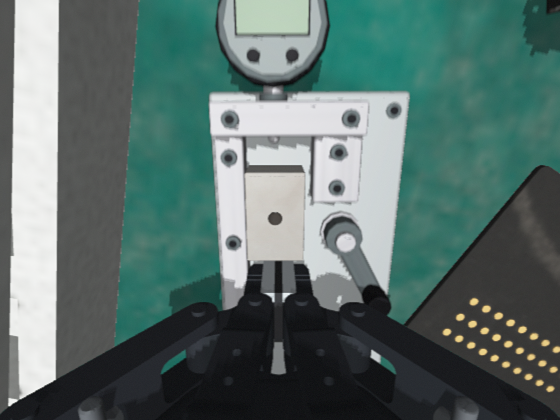

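Request:
{"method": "play_rows", "body": {
  "motion": [0,0.4,0.08,0,0,0,0,0,0.8,0.15,0,0,0,0,0,1.15,0.22,0,0,0,0,0,1.3,0.25,0,0,0,0,0,1.3,0.25,0,0,0,0]
}}

```text
clock: 9.38
position: [571.2, 199.7, 16.3]
ee_rot: [0.996, 0.093, 0.0, 0.0]
contact_force: [-0.1, -0.7, 0.7]
gripper_width: 0.1
```

```bash
python3 look.py 12
```

```text
9.375 [571.2 199.7  16.3] [-6.5 -8.3] [-0.1 -0.7  0.7]
```

View pics/w12.png

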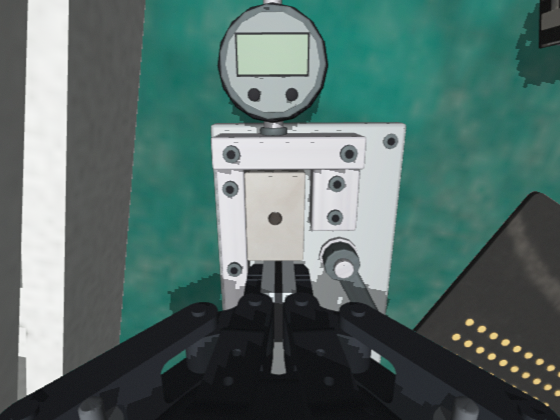

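Request:
{"method": "play_rows", "body": {
  "motion": [0,0.1,0.02,0,0,0,0,0,0.2,0.04,0,0,0,0,0,0.2,0.04,0,0,0,0]
}}

```text
clock: 9.8
position: [572.6, 199.9, 16.2]
ee_rot: [0.996, 0.093, -0.001, 0.0]
contact_force: [-3.4, -0.9, 1.6]
gripper_width: 0.1
```

```bash
python3 look.py 13
```

```text
9.8 [572.6 199.9  16.2] [-6.5 -7. ] [-3.4 -0.9  1.6]
```

Force is rising (contact at the stop); one more small press.

Request:
{"method": "play_rows", "body": {
  "motion": [0,0.1,0.02,0,0,0,0,0,0.15,0.03,0,0,0,0,0,0.15,0.03,0,0,0,0]
}}

```text
clock: 10.22
position: [572.7, 199.9, 16.2]
ee_rot: [0.996, 0.093, -0.002, 0.001]
contact_force: [-7.2, 0.4, 6.4]
gripper_width: -0.0
```

```bash
python3 look.py 14;python3 - <<'E'
import cv2
a=cv2.imread('pics/w14.png')[100:300,190:420];cv2.imwrite('pics/w14c.png',cv2.resize(a,None,fx=3,fy=3,interpolation=2))
E
```

```text
10.225 [572.7 199.9  16.2] [-6.4 -6.9] [-7.2  0.4  6.4]
```

View pics/w14c.png

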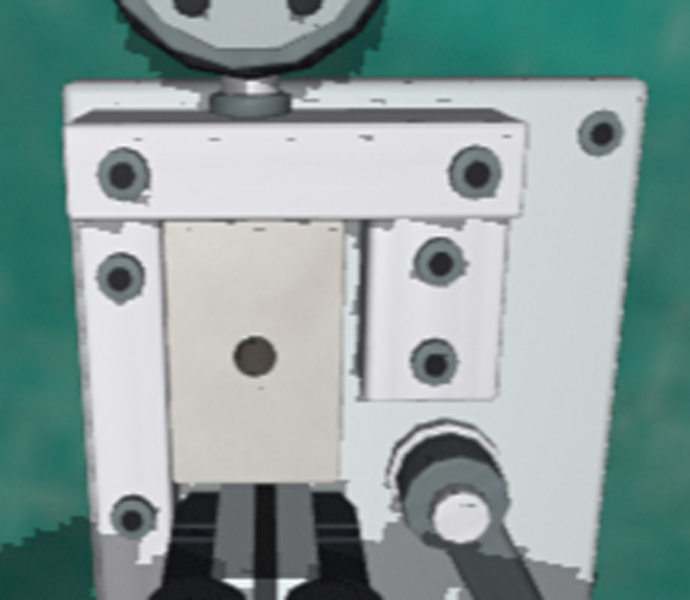

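Block is home: flush against rail and stop in the picture, with contact force rising and no more motion. Back off and go to the latch.

Request:
{"method": "play_rows", "body": {
  "motion": [0,-0.8,-0.15,0,0,0,0,0,-2.5,-0.47,0,0,0,0,0,-2.5,-0.47,4,0,0,0,0,-2,-3,7,0,0,0,0,-1.1,-7,7,0,0,0]
}}

```text
clock: 10.9
position: [566.8, 131.9, 89.7]
ee_rot: [0.995, 0.095, 0.005, -0.001]
contact_force: [-0.4, -0.5, 0.4]
gripper_width: -0.2
```

Request:
{"method": "play_rows", "body": {
  "motion": [0,0,0,0,0,0,0,0,0,0,0,0,0,0]
}}

```text
clock: 11.15
position: [564.2, 130.6, 86.3]
ee_rot: [0.996, 0.093, 0.001, -0.0]
contact_force: [0.1, -0.7, 0.3]
gripper_width: 0.0
```

```bash
python3 look.py 15
```

```text
11.15 [564.2 130.6  86.3] [ 60.  -28.3] [ 0.1 -0.7  0.3]
```

View pics/w15.png

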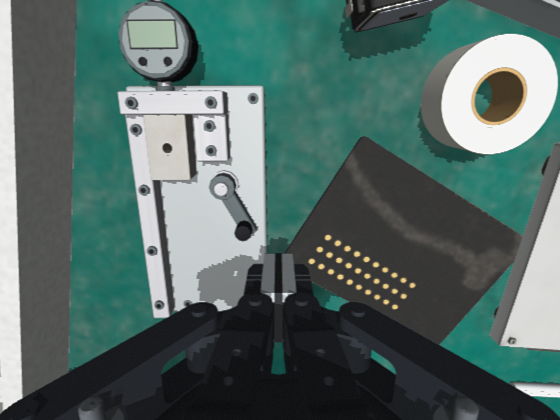

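```bash
python3 m.py 15 244,231,37 144,116,28 190,116,28
```

```text
244,231,37 [ 37.4 -27.2]
144,116,28 [-20.6  42.8]
190,116,28 [ 6.8 42.8]
```

Request:
{"method": "play_rows", "body": {
  "motion": [0,0,0,-3,0,0,0,0,0,0,-5.8,0,0,0,0,0,0,-5.8,0,0,0]
}}

```text
clock: 11.58
position: [562.1, 130.6, 26.0]
ee_rot: [0.996, 0.094, -0.002, 0.001]
contact_force: [-0.2, -0.5, 1.1]
gripper_width: -0.4
```

```bash
python3 look.py 16
```

```text
11.575 [562.1 130.6  26. ] [ 59.7 -30.3] [-0.2 -0.5  1.1]
```

View pics/w16.png

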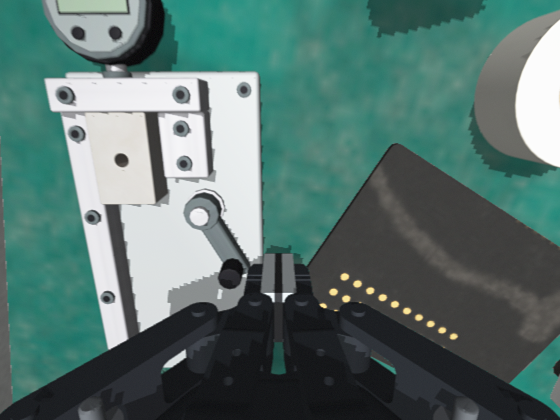

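Request:
{"method": "play_rows", "body": {
  "motion": [0,-0.1,0.7,0.1,0,0,0,0,-0.2,1.4,0.1,0,0,0,0,-0.35,2.1,0.1,0,0,0,0,-0.5,2.8,0.1,0,0,0,0,-0.6,3.4,0.1,0,0,0]
}}

```text
clock: 12.25
position: [558.0, 165.1, 30.5]
ee_rot: [0.996, 0.093, 0.001, -0.0]
contact_force: [-0.3, -2.0, 4.0]
gripper_width: -0.1
```

```bash
python3 look.py 17
```

```text
12.25 [558.  165.1  30.5] [ 25.  -27.9] [-0.3 -2.   4. ]
```

View pics/w17.png

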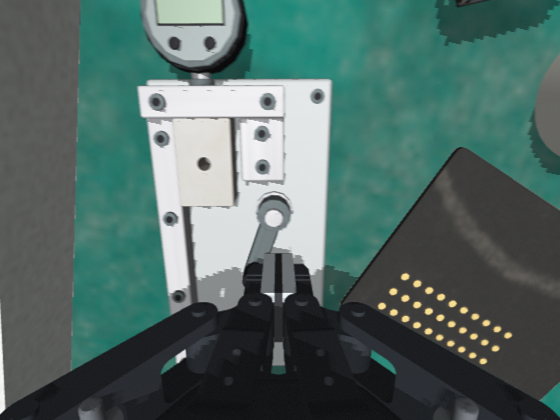

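Request:
{"method": "play_rows", "body": {
  "motion": [0,-0.05,0.25,0,0,0,0,0,-0.1,0.5,0,0,0,0,0,-0.1,0.5,0,0,0,0]
}}

```text
clock: 12.68
position: [558.5, 170.6, 30.3]
ee_rot: [0.996, 0.093, 0.002, -0.001]
contact_force: [1.4, -0.0, 5.1]
gripper_width: -0.1
```

Request:
{"method": "play_rows", "body": {
  "motion": [0,0.1,-0.6,0,0,0,0,0,0.1,-0.6,3,0,0,0,0,-1,-0.6,5,0,0,0,0,-3,1,5,0,0,0,0,-3,1,5,0,0,0]
}}

```text
clock: 13.3
position: [525.5, 180.1, 78.9]
ee_rot: [0.996, 0.094, -0.0, -0.0]
contact_force: [-0.9, -0.0, -0.3]
gripper_width: 0.3
```

```bash
python3 look.py 18
```

```text
13.3 [525.5 180.1  78.9] [  4.2 -57. ] [-0.9 -0.  -0.3]
```

View pics/w18.png

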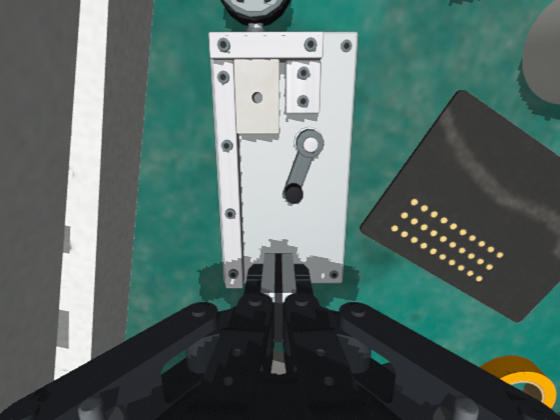

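```bash
cat > k.py <<'E'
from fit import *
import sys
n,u,v=sys.argv[1],float(sys.argv[2]),float(sys.argv[3]);z=np.load('w%s.npz'%n);ci={k:z[k] for k in('fovy','cx','cy','R','t')};p=np.load('p.npy')
k=w2st(p,onz(ci,u,v,37));print(k,np.arctan2(-(k[1]+1.5),-(k[0]-22)),np.hypot(k[0]-22,k[1]+1.5))
E
python3 k.py 18 294 193
```

```text
[ 13.3596584  -28.49298699] 1.2610064888487162 28.34213911603228
```

```bash
cat > plan.py <<'E'
from fit import *
from scipy.spatial.transform import Rotation as Ro
p=np.load('p.npy')
def tcp(th,psi,off):
    k=np.array([22-30*np.cos(th),-1.5-30*np.sin(th)]);d=np.array([-np.sin(psi),np.cos(psi)])
    return st2w(p,[*(k-off*d),0])[:2]
def now():
    s=arm.read_state();T=Ro.from_quat(s['ee_rot']).as_matrix();psi=np.arctan2(T[1,0],T[0,0])-p[2];return s,psi
E
python3 - <<'E'
from plan import *
s,psi=now();print(np.degrees(psi),s['joints'],s['clock'])
t=tcp(1.26,np.radians(60),23.5);print('start',t,(t-s['position'][:2])/10)
E
```

```text
-0.08410521071151607 [ 6.20519438e-01  4.27720698e-01 -3.56767874e-01 -5.69677858e-04
 -7.86788972e-01  1.13805476e+00] 13.35
start [545.81769754 154.45015041] [ 1.96266777 -2.53460964]
```

Request:
{"method": "play_rows", "body": {
  "motion": [0,0.5,-0.7,0,0,0,10,0,1,-1.4,0,0,0,20,0,1.5,-2,0,0,0,30,0,2,-2.5,0,0,0,40,0,2,-2.5,0,0,0,50]
}}

```text
clock: 13.98
position: [547.3, 153.7, 78.4]
ee_rot: [0.862, 0.507, -0.0, -0.0]
contact_force: [0.1, 0.2, -0.2]
gripper_width: 0.0
```

Request:
{"method": "play_rows", "body": {
  "motion": [0,0,0,-2,0,0,10,0,0,0,-4.8,0,0,10,0,0,0,-4.8,0,0,10]
}}

```text
clock: 14.35
position: [545.4, 153.2, 28.7]
ee_rot: [0.816, 0.578, -0.003, -0.0]
contact_force: [0.6, -0.6, 0.1]
gripper_width: -0.2
```

```bash
python3 look.py 19; python3 -c "
from plan import *
s,psi=now();print(np.degrees(psi))
d=tcp(1.26,1.047,23.5)-s['position'][:2];print(d)"
```

```text
14.35 [545.4 153.2  28.7] [ 34.4 -42.5] [ 0.6 -0.6  0.1]
59.836893612360015
[-0.75468986  0.64426331]
```

View pics/w19.png

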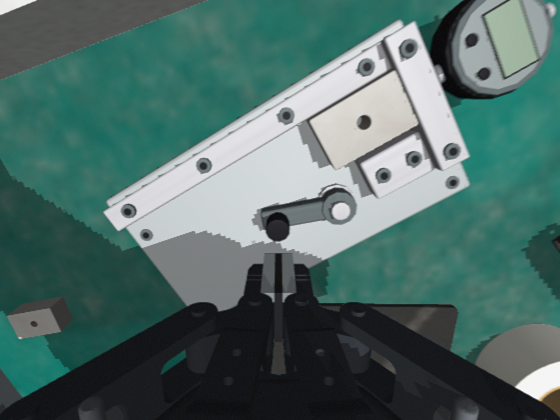

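Run:
```python
from plan import *
s,psi=now()
for th in [1.24,1.1,.95,.8,.65]:
    ps=min(th,1.047);print(th,((tcp(th,ps,17)-s['position'][:2])/10).round(2),round(np.degrees(ps-psi),1))
```

```text
1.24 [0.15 0.74] 0.2
1.1 [0.23 1.15] 0.2
0.95 [0.24 1.63] -5.4
0.8 [0.23 2.15] -14.0
0.65 [0.31 2.66] -22.6
```

Request:
{"method": "play_rows", "body": {
  "motion": [0,0.15,0.7,0.1,0,0,0,0,0.23,1.15,0.1,0,0,0,0,0.24,1.63,0.1,0,0,-5.5,0,0.23,2.15,0.1,0,0,-14,0,0.3,2.65,0.1,0,0,-22.5]
}}

```text
clock: 15.02
position: [550.3, 181.6, 33.3]
ee_rot: [0.914, 0.406, 0.001, 0.0]
contact_force: [-0.1, -0.7, 1.3]
gripper_width: -0.2
```

```bash
python3 look.py 20
python3 - <<'E'
from plan import *
s,psi=now();print(np.degrees(psi))
for th in [.5,.35,.2,.1,0,-.05]:
    ps=max(th,0);print(th,((tcp(th,ps,17)-s['position'][:2])/10).round(2),round(np.degrees(ps-psi),1))
E
```

```text
15.025 [550.3 181.6  33.3] [  7.4 -32.4] [-0.1 -0.7  1.3]
36.96813272522656
0.5 [0.06 0.32] -8.3
0.35 [0.28 0.79] -16.9
0.2 [0.57 1.21] -25.5
0.1 [0.79 1.47] -31.2
0 [1.04 1.71] -37.0
-0.05 [1.19 1.73] -37.0
```

View pics/w20.png

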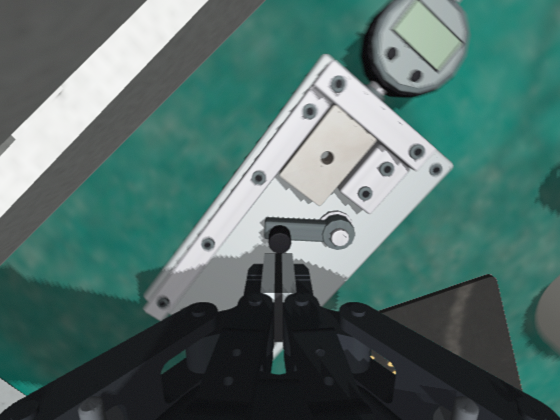

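Request:
{"method": "play_rows", "body": {
  "motion": [0,0.15,0.4,-0.2,0,0,-8.3,0,0.35,0.85,-0.2,0,0,-17,0,0.65,1.3,-0.2,0,0,-25.5,0,0.85,1.55,-0.2,0,0,-31,0,1.0,1.7,-0.2,0,0,-37]
}}

```text
clock: 15.7
position: [559.8, 198.5, 30.8]
ee_rot: [0.995, 0.097, 0.0, -0.0]
contact_force: [-1.0, 0.1, 1.4]
gripper_width: 0.1
```

```bash
python3 look.py 21
python3 - <<'E'
from plan import *
s,psi=now();print(np.degrees(psi),((tcp(0,0,17)-s['position'][:2])/10).round(2))
E
```

```text
15.7 [559.8 198.5  30.8] [ -7.4 -19.8] [-1.   0.1  1.4]
0.17837489433121465 [0.1  0.06]
```

View pics/w21.png

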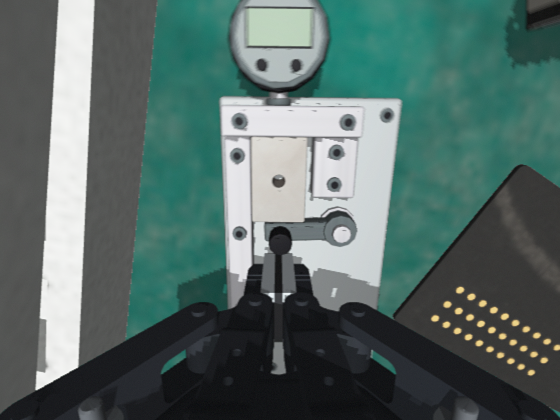

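Request:
{"method": "play_rows", "body": {
  "motion": [0,0.15,0.03,0,0,0,0,0,0.3,0.06,0,0,0,0,0,0.4,0.08,0,0,0,0,0,0.4,0.08,0,0,0,0]
}}

```text
clock: 16.25
position: [561.4, 198.4, 30.3]
ee_rot: [0.995, 0.098, -0.002, 0.0]
contact_force: [-7.3, 2.0, 4.7]
gripper_width: -0.2
```

```bash
python3 look.py 22; python3 -c "
import cv2
a=cv2.imread('pics/w22.png')[90:290,200:420];cv2.imwrite('pics/w22c.png',cv2.resize(a,None,fx=3,fy=3,interpolation=2))"
```

```text
16.25 [561.4 198.4  30.3] [ -7.1 -18.2] [-7.3  2.   4.7]
```

View pics/w22c.png

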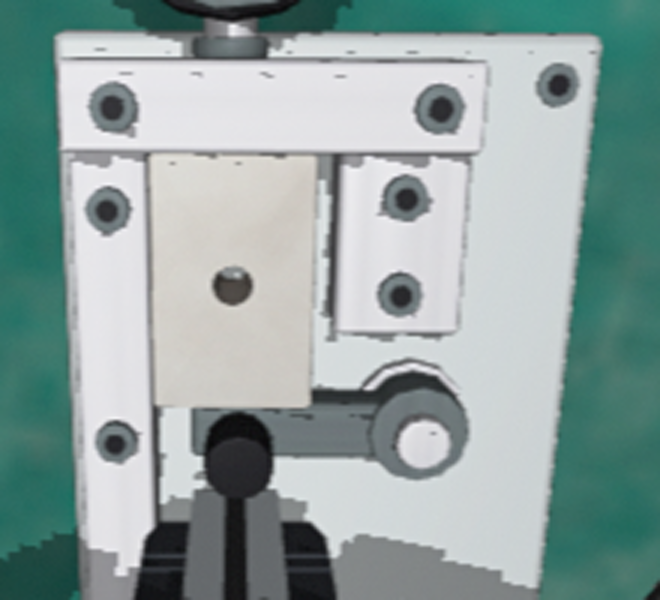

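At 7 N the knob no longer moves, so the latch is at its stop. Back off and check.

Request:
{"method": "play_rows", "body": {
  "motion": [0,-0.8,-0.15,0,0,0,0,0,-2.5,-0.47,0,0,0,0,0,-3.5,-0.8,4,0,0,0,0,-3.5,-0.8,8,0,0,0,0,-3.5,-0.8,8,0,0,0]
}}

```text
clock: 16.92
position: [531.2, 192.1, 114.2]
ee_rot: [0.995, 0.098, 0.004, -0.002]
contact_force: [-0.2, -0.0, -1.1]
gripper_width: 0.2
```

Request:
{"method": "play_rows", "body": {
  "motion": [0,0,0,0,0,0,0,0,0,0,0,0,0,0]
}}

```text
clock: 17.18
position: [528.1, 190.2, 109.0]
ee_rot: [0.995, 0.097, -0.001, 0.001]
contact_force: [1.1, 0.1, 0.1]
gripper_width: 0.1
```

```bash
python3 look.py 23
python3 - <<'E'
from h import *
a=cv2.imread('pics/w23.png')[20:220,190:390];cv2.imwrite('pics/w23c.png',cv2.resize(a,None,fx=3,fy=3,interpolation=2))
im,d,ci=snap('scene');a=im[190:330,130:390,::-1];cv2.imwrite('pics/s23.png',cv2.resize(a,None,fx=3,fy=3,interpolation=2))
E
```

```text
17.175 [528.1 190.2 109. ] [ -5.3 -52.5] [1.1 0.1 0.1]
```

View pics/w23c.png

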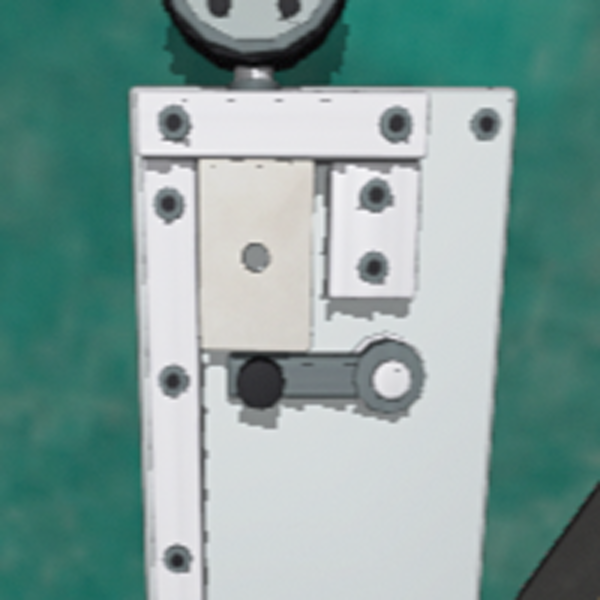

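View pics/s23.png

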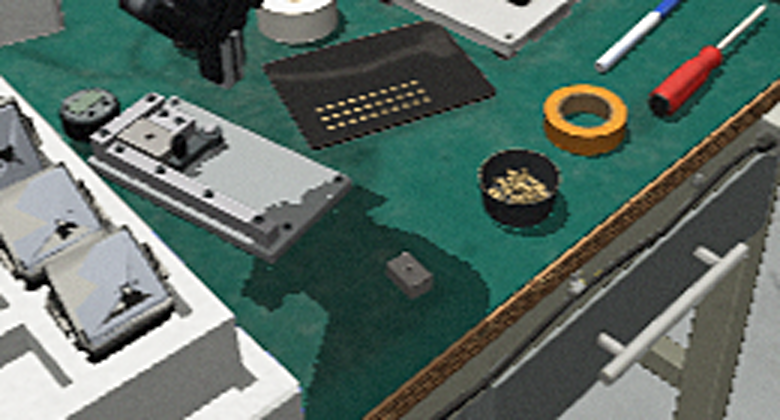

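```bash
python3 k.py 23 276.3 146.5; python3 m.py 23 256,73.5,28 294,73.5,28 293.3,136,28 257.3,136,28 256,73,30 255.5,100,24
python3 - <<'E'
from bench import arm
print(arm.job_done())
E
```

```text
[-7.35231583 -1.30409951] -0.006674007536311793 29.352969556024508
256,73.5,28 [-20.5  43.6]
294,73.5,28 [ 3.7 43.8]
293.3,136,28 [4.  4.6]
257.3,136,28 [-20.2   4.5]
256,73,30 [-20.4  43.8]
255.5,100,24 [-21.3  27.6]
the job is handed in; nothing more can be done
None
```

I pushed the block flat against the rail with the closed fingers, about 95 mm short of home. Then I slid it along the rail into the corner until the force rose at the end stop, swung the latch shut by its knob, backed off and handed the job in. No verdict was reported. The clock stood at about 17 s of the 67 s allowed.

**Block:** in the last wrist picture its faces sit about 1 mm from the rail and stop. That is within the fit error, because the rail and stop edges themselves read about 1 mm off. It was square within about 1°. The plunger could not be seen at the end, so its travel is inferred from the block sitting at the stop.

**Latch:** it measured −0.01 rad, with the knob on its end stop at 7 N before I backed off.

**Bystanders:** the tape, cup and red screwdriver look unmoved in the scene picture.

**What did not go as planned:** on the first latch push the fingers rode on top of the knob, with about 5 N upward force, and only moved it to about 1.26 rad. I turned the tool and finished with the front of the fingertips.

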